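Find where the jig carriage binds and block it off

TASK

The carriage of this cutting jig binds somewhere along its guide rail: slide it gently towards the marker and on, pushing the marker along in front of it, until you feel it start to bind, and stop there without forcing it. Then draw the carriage back so that it stands about 70 mm clear of the marker, and set the loose slotted stop block squarely over the rail, fully down, in the gap between the two. Nothing but the carriage may touch the marker, which has to stay at the tight spot, and leave the other things on the bench alone.

Things in the scene. Friction and masses are not known exactly. Their poses are not given: they have to be found in the camera images.
- jig: plywood jig board screwed to the bench, 150 (x) x 500 (y) x 15 mm thick; origin at the centre of its underside, on the bench; its y axis runs along the rail, in the direction in which the carriage must be pushed; z up. Position and yaw differ every time
- rail: aluminium guide rail along the board's middle (jig x = 0), 24 mm wide, 470 long, 20 high, its top 35 mm above the bench; origin at the centre of its underside, axes as the jig. A tight place hidden in it, anywhere 80 to 240 mm ahead of the carriage's start, adds about 4 N of resistance at once, then about 1.2 N for each further mm; more than 20 N of this is forcing it
- carriage: wooden carriage captive on the rail, it only slides along it. Deck 90 across the rail x 100 along it x 16 mm thick, lying on the rail's top, with a wooden handle block on it. Origin on the rail's top at mid length. It stays where it is left; it slides with a drag of about 1.5 N, and 1 N more once it pushes the marker
- carriage_handle (a point): centre of the handle block that stands on the middle of the carriage: 28 mm along the rail, 60 mm across it, 45 mm high, from the deck (51 mm above the bench) to 96 mm above the bench; axes as the jig
- carriage_nose (a point): middle of the carriage's front end face, the one towards the marker, at the height of the rail's top; 50 mm ahead of the handle centre; axes as the jig
- marker: small dark steel drag marker astride the rail ahead of the carriage, 44 across x 14 mm along the rail, 10 mm above the rail's top, with a thin pointer to one side; slides only along the rail, needs about 1 N to move, and stays where it was pushed to
- marker_face (a point): middle of the marker's face that looks to the carriage, at the height of the rail's top; axes as the jig. The gap between carriage and marker is the distance along the rail from carriage_nose to this point. At the start it is 20 to 80 mm
- stop_center (a point): centre (18 mm above its underside) of the loose wooden stop block: 56 (x) x 40 (y) x 36 mm high, 120 g, with a slot 32 mm wide and 16 mm deep along y in its underside (legs 12 mm thick) and a screw head over each leg. It lies legs down on the bench beyond the jig. Seated over the rail with its y axis along the rail (either way round) its slot's roof rests on the rail's top and its centre is 37 mm above the bench
- offcut_center (a point): bystander: centre of a plain wooden offcut without slot, 85 x 32 x 22 mm, on the bench in the same row as the stop block
- sander_center (a point): bystander: centre of a cork sanding block, 62 x 50 x 27 mm, in the same row
- glue_center (a point): bystander: centre of a white glue bottle, 56 mm in diameter, 150 mm tall
- jar_center (a point): bystander: centre of a glass jar, 64 mm in diameter, 80 mm tall
- tin_center (a point): bystander: centre of an open steel cup, 72 mm in diameter, 85 mm tall
- driver_center (a point): bystander: a point on a screwdriver that lies on the bench
- hammer_center (a point): bystander: a point on a hammer that lies on the bench
There are look-alikes about, which are no part of the job. What is shaped like the part that bears stop_center but grey or pink is not meant.

How it is judged:
On the way, in this order (a step that is already met when the one before it is completed fails the run):
1. the carriage has been slid to the tight place: it presses on it with more than 3 N (contact force between carriage and rail above 3 N), for 0.1 s.
2. the carriage is drawn back: 50 to 95 mm between it and the marker (y of carriage_nose in the frame of marker_face between -0.095 and -0.05 m), for 0.3 s.
At the end, for the whole second after the job is handed in: 50 to 95 mm between carriage and marker; the stop block between them, astride the rail: upright within 0.1 rad, along the rail within 0.25 rad, centred on it within 8 mm, and down on it within 4 mm; carriage at rest (all of step 2 and y of stop_center in the frame of marker_face between -0.076 and -0.019 m and x of stop_center in the frame of marker_face between -0.008 and 0.008 m and z of stop_center in the frame of marker_face between -0.003 and 0.006 m and angle between stop_center's own z axis and vertical below 0.1 rad and angle between the y axis of stop_center and the y axis of marker_face, either way round below 0.25 rad and linear speed of carriage below 0.01 m/s); the robot touches nothing.
It fails at once if the carriage is forced into the tight place with more than 20 N (contact force between carriage and rail above 20 N).
It fails at once if the robot touches the marker (over 1 N) (contact force between any of the fingers, the arm and marker above 1 N).
It fails at once if the stop block pushes the marker (over 1 N) (contact force between stop and marker above 1 N).
It fails at once if a bystander is moved by more than 30 mm (distance of any of offcut_center, sander_center, glue_center, jar_center, tin_center, driver_center, hammer_center from where it was at the start of the episode above 0.03 m).
It also fails if it takes over 64 s, if anything falls off the work surface, if the arm or the gripper's body presses on something with over 40 N, if the wrist force passes 120 N, or if a joint passes its speed limit or range.

ROBOT

A 6-joint arm with a two-finger parallel gripper is mounted at the origin on the work surface. World frame = base frame: x ahead of the robot, y to its left, z up, the work surface at z = 0. Lengths are in m, angles in rad, forces in N, time in s.
With the tool pointing down it reaches from about 0.425 to 0.95 m from the base axis. Payload 3.5 kg.
Tool frame: the origin (TCP) lies midway between the tips of the shut fingers; the grasp point (between the pads) lies 19 mm behind it; z points along the fingers, y is the line along which they close (so a half turn about z gives the same grasp; the last joint's range is limited). The gripper opens to 85 mm and grips with 20 to 120 N. Pads are 22 mm wide; open, the fingers measure 114 mm over their backs; the gripper's body (76 mm by 85 mm) begins 54 mm behind the grasp point. The pads swing forward as they close: fully open they stand 13 mm farther back than shut.
Start: joints at [-1.274, 0.286, 1.577, -0, 1.279, -0.15], TCP at [0.292, -0.609, 0.231] pointing down, gripper open.
Joint ranges: [-2.77, 2.77], [-0.9, 2.22], [0.21, 2.48], [-1.53, 4.67], [0.24, 2.81], [-2.84, 2.84]. Speed limits (rad/s): [2.79, 2.79, 3.14, 3.14, 3.14, 3.14].

INTERFACE

Orientations are given as a rotation vector (axis times angle).
In Python, from rig import robot, imaging, job gives the robot as it stands.
- The arm moves only by the tool apply_moves, never from a script. Its argument "series" is a list of rows, each an object with "dp": the shift along the tool's x, y, z in m, a list of three; "rotation": the turn, a rotation vector about the tool's x, y, z in rad, a list of three; "fingers": the closure, from -1 (fully open) to 1 (shut). A call has 1 to 5 rows; each row is the pose to reach, as a shift and turn from the pose commanded when the call began, along the tool's axes at that moment; what a row does not reach only later rows make up. A row lasts 1/8 s, in which the tool goes at most 62.5 mm and 10.7 degrees, less where a joint would pass 70% of its speed; a pose out of reach is approached as far as the arm can. A call with a gripper value outside its range is refused whole. The fingers move at their own pace and stop on an object; "force" is the grip in N (left out, the last holds). Time passes only in rows, so rows that repeat a pose let the fingers close. It gives the time, the measured TCP pose, the force and the opening at its end, in the units of the state.
- robot.get_obs(): the state, without advancing time (a new reading comes with each control period).
- imaging.grab_frame(name): name is "side" or "top" or "wrist"; returns a dict with "image" (420x560x3 uint8, red, green, blue), "mtx" (3x3 intrinsics, pixels), "world_from_camera" (4x4, takes a point from camera to world coordinates); the wrist camera has in their place "tool_from_camera" (4x4, takes a point from camera to tool coordinates, whose origin is the TCP and whose axes are the flange's). Camera axes: x right, y up, looking along -z (the intrinsics and any distortion apply to the point x, -y, -z); pixel columns grow to the right and rows downward; lengths in m; the calibration is good to about 2 mm. The wrist camera is an equidistant fisheye: a pixel r from the principal point sees the ray r / f radians off the axis. A picture is of the moment at which its call begins: read the wrist's pose just before it. There is no depth.
- job.job_done(): hands the job in, once; it reports no verdict.
Trained networks look in a picture, given as the dict that the camera call returned (one of the last four; its "shot" number tells which), for a name from the list of things; names that differ only in an ending like _2 or _b are one class to them, and where a whole thing is asked for, a point or a joint stands for the part that bears it (a point fixed in the world has none). Each returns a list of dicts, best first, with "score" (0 to 1); they miss things now and then, are a little off and sometimes report something else, mostly with a low value. They report only what shows in the picture. A call takes as long as a camera call. They do not tell look-alikes from the thing itself.
- imaging.trace(picture, target): "mask" (420x560 bool, what is visible of it) and "box" ([left, top, width, height] in pixels, round what is visible of it).
The state is a dict: "t": time; "joints": joint angles; "joint_velocities": joint speeds; "joint_efforts": joint torques, N m; "tool_pos": TCP position; "ee_rot": TCP orientation; "contact_force": force on the tool from outside, world axes, zero at the start; "ft_torque": the same for the moment, N m; "grip_width": opening from 0.0 (shut) to 1.0 (fully open).
Only numpy, scipy, OpenCV 4.12 (cv2) and the standard library are available. Lean on these libraries where they do the work, as an engineer would, in place of code of your own. Each camera call takes 0.05 s, during which the arm holds its last target. There are 200 camera calls.

## Working session

There is one attempt and no reset: what is moved stays moved. The work goes in short steps, Python scripts to look and compute and a tool call to move; the robot and the scene stay as the last step left them, time stands still between calls to the robot, and variables do not carry over. Pictures are saved under pics/ and viewed, on a budget of 10 in all, crops included, one or two more only if the job needs it, and the job is handed in when it is done.

Besides the shell and the picture viewer there is one more tool, called after ">>>" as a command line: name --argument value ..., lists and objects as JSON in quotes. apply_moves: Moves the arm, as the interface text tells. Its arguments: {"type":"object","properties":{"series":{"type":"array","items":{"type":"object","properties":{"dp":{"type":"array","items":{"type":"number"}},"rotation":{"type":"array","items":{"type":"number"}},"fingers":{"type":"number"}}}},"force":{"type":"number"}},"required":["series"]}

```bash
mkdir -p pics; ls
python3 - <<'E'
from rig import robot, imaging, job
import cv2, numpy as np, pickle
o=robot.get_obs(); print({k:np.round(v,3) for k,v in o.items()})
D={}
ims=[]
for n in("top","side"):
    f=imaging.grab_frame(n); D[n]=f
    ims.append(f["image"])
    print(n,f["mtx"].tolist(),np.round(f["world_from_camera"],4).tolist())
    for t in("jig","rail","carriage","carriage_handle","marker","stop_center","offcut_center","sander_center"):
        r=imaging.trace(f,t)
        D[n+t]=r
        for d in r[:4]:
            m=np.argwhere(d["mask"]).mean(0)[::-1] if d["mask"].any() else None
            print(t,round(d["score"],2),d["box"],m)
    cv2.imwrite(f"pics/{n}0.png",cv2.resize(f["image"][:,:,::-1],(784,588)))
pickle.dump(D,open("d.pkl","wb"))
E
```

```text
pics
{'t': np.float64(0.0), 'joints': array([-1.274,  0.287,  1.578, -0.   ,  1.279, -0.15 ]), 'joint_velocities': array([-0.001, -0.   ,  0.004,  0.   , -0.   ,  0.   ]), 'joint_efforts': array([-2.0000e-03, -4.0598e+01, -2.9263e+01, -0.0000e+00,  6.0000e-03,
        0.0000e+00]), 'tool_pos': array([ 0.291, -0.608,  0.23 ]), 'ee_rot': array([-3.061, -0.696,  0.   ]), 'contact_force': array([-0.006, -0.554, -0.648]), 'ft_torque': array([0.015, 0.036, 0.027]), 'grip_width': np.float64(1.002)}
top [[519.3243945087337, 0.0, 281.539126665599], [0.0, 519.3243945087337, 211.64432074173726], [0.0, 0.0, 1.0]] [[-0.0068, 0.9963, -0.0851, 0.4058], [-0.9999, -0.0058, 0.0115, -0.005], [0.0109, 0.0852, 0.9963, 1.3326], [0.0, 0.0, 0.0, 1.0]]
jig 0.93 [149.5, 185.4, 205.6, 95.9] [251.68437013 232.70750303]
rail 0.69 [156.9, 213.6, 186.3, 41.3] [233.15731974 236.10706482]
rail 0.34 [289.6, 201.5, 46.8, 39.2] [311.20222377 219.7866574 ]
rail 0.18 [275.5, 217.8, 6.8, 15.0] [276.37078652 226.49438202]
carriage 0.67 [290.0, 198.8, 46.2, 45.8] [311.15818058 219.95858792]
carriage_handle 0.69 [286.1, 200.
[... 304 characters left out ...]
7] [318.97554348 160.10054348]
stop_center 0.67 [270.7, 154.9, 16.6, 24.8] [281.04774536 166.68965517]
offcut_center 0.86 [232.7, 160.6, 16.7, 34.1] [239.86873508 175.36038186]
sander_center 0.77 [188.2, 169.3, 24.9, 33.6] [198.37735849 184.83584906]
side [[479.61289468485916, 0.0, 277.32144845792817], [0.0, 479.61289468485916, 211.60423270583397], [0.0, 0.0, 1.0]] [[0.8553, 0.3233, -0.4049, -0.0613], [-0.518, 0.52, -0.6791, -1.0233], [-0.009, 0.7906, 0.6123, 0.9949], [0.0, 0.0, 0.0, 1.0]]
jig 0.74 [186.4, 191.3, 102.4, 89.8] [232.69196429 229.26517857]
rail 0.58 [202.4, 192.6, 50.6, 38.2] [225.89298893 210.18819188]
carriage_handle 0.26 [286.0, 344.1, 19.5, 43.1] [295.56807512 365.88028169]
```

View pics/top0.png

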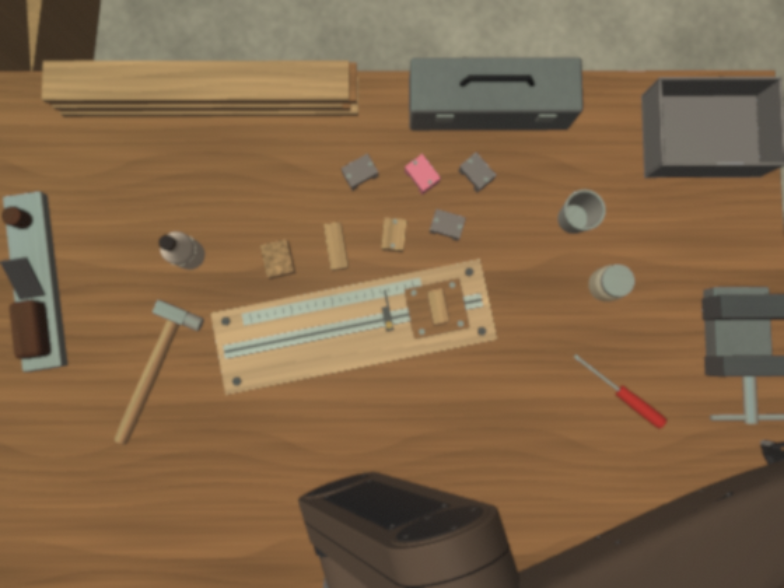

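Run:
```python
import pickle,cv2
D=pickle.load(open("d.pkl","rb"))
i=D["top"]["image"][:,:,::-1]
cv2.imwrite("pics/crop1.png",cv2.resize(i[95:285,145:365],None,fx=3.6,fy=3.1,interpolation=cv2.INTER_CUBIC))
```

```text
(no output)
```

View pics/crop1.png

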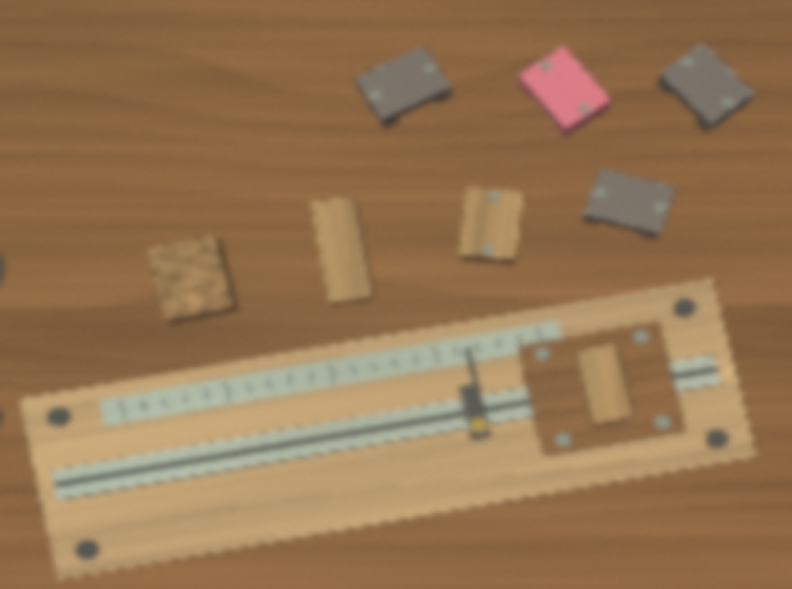

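The first picture shows the board from (149,185) to (355,281). The carriage is at (311,220), with the marker to its left at (277,228), so the push goes left and slightly down. Five things have the stop's shape: grey at (256,122), pink (301,124), grey (341,122), grey (319,160) and wooden (281,167). The enlarged crop shows the last is bare wood with two screw heads, so it is the stop. The plain offcut at (240,175) has no screws.

```bash
cat > h.py <<'E'
import numpy as np, cv2
from scipy.spatial.transform import Rotation as R
def ray(f,u,v,T=None,fish=False):
    K=f["mtx"]; T=f["world_from_camera"] if T is None else T
    a=(u-K[0][2])/K[0][0]; b=(v-K[1][2])/K[1][1]
    if fish:
        r=np.hypot(a,b); s=np.sin(r)/r if r>1e-9 else 1; d=np.array([a*s,-b*s,-np.cos(r)])
    else: d=np.array([a,-b,-1.])
    T=np.array(T); return T[:3,3],T[:3,:3]@d
def at(f,u,v,z,**k):
    o,d=ray(f,u,v,**k); return o+d*(z-o[2])/d[2]
def tool(o):
    T=np.eye(4); T[:3,:3]=R.from_rotvec(o["ee_rot"]).as_matrix(); T[:3,3]=o["tool_pos"]; return T
def wat(f,o,u,v,z): return at(f,u,v,z,T=tool(o)@np.array(f["tool_from_camera"]),fish=True)
E
python3 - <<'E'
import pickle; from h import *
D=pickle.load(open("d.pkl","rb")); f=D["top"]
c=lambda x,y:(145+x/3.6,95+y/3.1)
L=at(f,*c(55,485),.035); Rr=at(f,*c(718,370),.035); print("rail",L,Rr,np.linalg.norm(L-Rr)); 
y=(L-Rr)/np.linalg.norm(L-Rr); print("ydir",y,np.arctan2(y[1],y[0]))
H=at(f,*c(605,383),.096);print("handle",H,"off",np.cross(y,H-L)[2],"along from R",(H-Rr)@y)
M=at(f,*c(478,410),.045);print("marker",M,np.cross(y,M-L)[2],(M-Rr)@y)
for n in("jig",):
    r=D["topjig"][0]["mask"]; b=cv2.minAreaRect(np.argwhere(r)[:,::-1].astype(np.float32)); B=np.array([at(f,*p,.015) for p in cv2.boxPoints(b)]);print("jig",B.mean(0),np.linalg.norm(B[0]-B[1]),np.linalg.norm(B[1]-B[2]), (B[1]-B[0]),(B[2]-B[1]))
s=[d for d in D["topstop_center"] if 275<np.argwhere(d["mask"]).mean(0)[1]<290][0]
b=cv2.minAreaRect(np.argwhere(s["mask"])[:,::-1].astype(np.float32));B=np.array([at(f,*p,.036) for p in cv2.boxPoints(b)]);print("stop",B.mean(0));print(B)
print([at(f,*c(*p),.036) for p in((493,196),(488,249))])
E
```

```text
rail [0.41909881 0.28207182 0.035     ] [ 0.50887759 -0.17782915  0.035     ] 0.46858204650815133
ydir [-0.19159671  0.98147374  0.        ] 1.7635850610984871
handle [ 0.49442473 -0.09444884  0.096     ] off -0.0017902939633974574 along from R 0.08460470723452539
marker [ 0.47693477 -0.01025788  0.045     ] -0.0007550672798198738 0.17058694034980937
jig [0.46618718 0.05418816 0.015     ] 0.5050237246622449 0.15241615621145554 [ 0.09775645 -0.49547214  0.        ] [-0.14991673 -0.02748927  0.        ]
stop [ 0.6299094  -0.02002392  0.036     ]
[[ 0.60127516  0.00379875  0.036     ]
 [ 0.66291482 -0.00263108  0.036     ]
 [ 0.65853713 -0.04393045  0.036     ]
 [ 0.59691049 -0.03733287  0.036     ]]
[array([ 0.65207685, -0.02190315,  0.036     ]), array([ 0.60845336, -0.01810325,  0.036     ])]
```

```bash
cat > go.py <<'E'
import sys; from h import *; from rig import robot
# usage: go.py x y z yaw_of_tool_y(deg) -> dp, rotation (tool frame)
x,y,z,a=map(float,sys.argv[1:5]); o=robot.get_obs(); T=tool(o)
a=np.deg2rad(a); Y=np.array([np.cos(a),np.sin(a),0]); Z=np.array([0,0,-1.]); G=np.c_[np.cross(Y,Z),Y,Z]
print("t",o["t"],"pos",o["tool_pos"].round(4),"F",o["contact_force"].round(2),"w",o["grip_width"])
print("dp",(T[:3,:3].T@(np.array([x,y,z])-T[:3,3])).round(4),"rot",R.from_matrix(T[:3,:3].T@G).as_rotvec().round(4))
E
python3 go.py 0.494 -0.094 0.2 -78.95
```

```text
t 0.9 pos [ 0.2917 -0.6087  0.2313] F [-0.05 -0.08  0.86] w 1.006291581365637
dp [ 0.4049 -0.3768  0.0313] rot [ 0.     -0.      0.2539]
```

>>> apply_moves --series '[{"dp": [0.04,-0.037,0.003],"rotation": [0,0,0.1]},{"dp": [0.083,-0.077,0.01],"rotation": [0,0,0.2]},{"dp": [0.127,-0.118,0.015],"rotation": [0,0,0.254]},{"dp": [0.17,-0.158,0.02],"rotation": [0,0,0.254]},{"dp": [0.213,-0.198,0.02],"rotation": [0,0,0.254]}]' --force 30

```text
invalid input at $.series[0]: expected keys dp, rotation, fingers
```

```bash
python3 go.py 0.494 -0.094 0.2 -78.95
```

```text
t 0.9 pos [ 0.2917 -0.6087  0.2313] F [-0.05 -0.08  0.86] w 1.006291581365637
dp [ 0.4049 -0.3768  0.0313] rot [ 0.     -0.      0.2539]
```

>>> apply_moves --series '[{"dp": [0.04,-0.037,0.003],"rotation": [0,0,0.1],"fingers": -1},{"dp": [0.083,-0.077,0.01],"rotation": [0,0,0.2],"fingers": -1},{"dp": [0.127,-0.118,0.015],"rotation": [0,0,0.254],"fingers": -1},{"dp": [0.17,-0.158,0.02],"rotation": [0,0,0.254],"fingers": -1},{"dp": [0.213,-0.198,0.02],"rotation": [0,0,0.254],"fingers": -1}]' --force 30

```text
t: 1.52
tool_pos: [0.3985, -0.3361, 0.211]
ee_rot: [-3.127, -0.302, -0.0]
contact_force: [0.6, 0.5, -0.1]
grip_width: 0.999
```

```bash
python3 go.py 0.494 -0.094 0.2 -78.95
```

```text
t 1.525 pos [ 0.3985 -0.3361  0.211 ] F [ 0.59  0.53 -0.12] w 0.9989031353660494
dp [ 0.14   -0.2194  0.0111] rot [-0.0003 -0.0001 -0.0005]
```

>>> apply_moves --series '[{"dp": [0.031,-0.049,0.003],"rotation": [0,0,0],"fingers": -1},{"dp": [0.063,-0.1,0.006],"rotation": [0,0,0],"fingers": -1},{"dp": [0.096,-0.15,0.01],"rotation": [0,0,0],"fingers": -1},{"dp": [0.128,-0.2,0.011],"rotation": [0,0,0],"fingers": -1},{"dp": [0.14,-0.2194,0.011],"rotation": [0,0,0],"fingers": -0.1}]'

```text
t: 2.15
tool_pos: [0.4941, -0.0931, 0.2005]
ee_rot: [-3.126, -0.308, -0.001]
contact_force: [-0.4, -0.6, -0.0]
grip_width: 0.814
```

Run:
```python
from h import *; from rig import robot,imaging
import pickle
o=robot.get_obs(); f=imaging.grab_frame("wrist"); pickle.dump((o,f),open("w1.pkl","wb"))
print(o["tool_pos"],o["ee_rot"],o["grip_width"],o["contact_force"],f["mtx"].tolist(),np.round(f["tool_from_camera"],4).tolist())
im=f["image"][:,:,::-1].copy()
# project expected handle-top corners & marker/stop
cv2.imwrite("pics/w1.png",cv2.resize(im,(784,588),interpolation=cv2.INTER_CUBIC))
```

```text
[ 0.49411465 -0.09311192  0.20045976] [-3.12625019e+00 -3.07725819e-01 -6.30699271e-04] 0.8143551967550949 [-0.36251957 -0.62688422 -0.04696989] [[325.19226210127806, 0.0, 279.23284523336486], [0.0, 325.19226210127806, 212.4316856420491], [0.0, 0.0, 1.0]] [[0.0002, 0.9533, 0.3019, 0.077], [1.0, -0.0005, 0.001, -0.0016], [0.0011, 0.3019, -0.9533, -0.1427], [0.0, 0.0, 0.0, 1.0]]
```

View pics/w1.png

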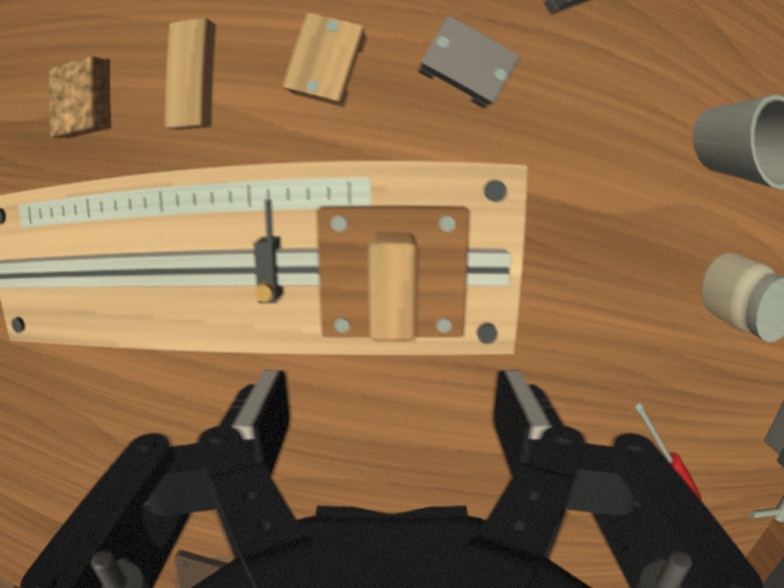

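Run:
```python
from h import *; import pickle
o,f=pickle.load(open("w1.pkl","rb")); p=lambda x,y,z:wat(f,o,x/1.4,y/1.4,z).round(4)
print("handle",p(392,290,.096)); print("handle corners",[p(*q,.096) for q in((370,243),(414,243),(370,338),(413,338))])
print("carr right face",p(468,270,.051),"nose",p(318,270,.051)); r=[p(*q,.035) for q in((510,269.5),(200,270),(20,272))];print("rail",r)
print("marker",p(257,268,.045),p(277,262,.045)); print("screws",p(333,26,.036),p(313,86,.036))
print("stop corners",[p(*q,.036) for q in((308,13),(364,37),(340,100),(285,88))])
```

```text
handle [ 0.4969 -0.0913  0.096 ]
handle corners [array([ 0.5211, -0.0741,  0.096 ]), array([ 0.5259, -0.0979,  0.096 ]), array([ 0.4655, -0.0843,  0.096 ]), array([ 0.4705, -0.1091,  0.096 ])]
carr right face [ 0.5074 -0.141   0.051 ] nose [ 0.4878 -0.0428  0.051 ]
rail [array([ 0.5106, -0.1744,  0.035 ]), array([0.4668, 0.0477, 0.035 ]), array([0.4315, 0.2391, 0.035 ])]
marker [0.4795 0.0008 0.045 ] [ 0.4864 -0.013   0.045 ]
screws [ 0.6525 -0.0202  0.036 ] [ 0.6084 -0.0155  0.036 ]
stop corners [array([ 0.6598, -0.0013,  0.036 ]), array([ 0.6479, -0.0423,  0.036 ]), array([ 0.6017, -0.0353,  0.036 ]), array([0.6045, 0.0033, 0.036 ])]
```

The wrist view shows the handle top at (392,290) in the enlarged picture, the marker at (266,268) and the wooden stop at (324,58). All of these agree with the top view to about 3 mm. Next I lower the half-open fingers astride the handle.

>>> apply_moves --series '[{"dp": [0.002,-0.001,0.05],"rotation": [0,0,0],"fingers": -0.1},{"dp": [0.002,-0.001,0.1],"rotation": [0,0,0],"fingers": -0.1},{"dp": [0.002,-0.001,0.138],"rotation": [0,0,0],"fingers": -0.1},{"dp": [0.002,-0.001,0.138],"rotation": [0,0,0],"fingers": -0.1}]'

```text
t: 2.7
tool_pos: [0.4926, -0.0939, 0.0593]
ee_rot: [-3.124, -0.301, 0.011]
contact_force: [-0.1, 0.0, 0.7]
grip_width: 0.548
```

```bash
python3 go.py 0.496 -0.0915 0.06 -78.95
```

```text
t 2.7 pos [ 0.4926 -0.0939  0.0593] F [-0.11  0.03  0.75] w 0.5478907169158207
dp [ 0.0038 -0.0017 -0.0007] rot [-0.0042  0.0065 -0.0004]
```

>>> apply_moves --series '[{"dp": [0,-0.006,0],"rotation": [0,0,0],"fingers": -0.1},{"dp": [0,-0.013,0],"rotation": [0,0,0],"fingers": -0.1},{"dp": [0,-0.02,0],"rotation": [0,0,0],"fingers": -0.1},{"dp": [0,-0.027,0],"rotation": [0,0,0],"fingers": -0.1},{"dp": [0,-0.034,0],"rotation": [0,0,0],"fingers": -0.1}]'

```text
t: 3.32
tool_pos: [0.4892, -0.0609, 0.0629]
ee_rot: [3.126, 0.303, 0.002]
contact_force: [0.5, -2.3, 0.9]
grip_width: 0.55
```

>>> apply_moves --series '[{"dp": [0,-0.007,0],"rotation": [0,0,0],"fingers": -0.1},{"dp": [0,-0.014,0],"rotation": [0,0,0],"fingers": -0.1},{"dp": [0,-0.021,0],"rotation": [0,0,0],"fingers": -0.1},{"dp": [0,-0.028,0],"rotation": [0,0,0],"fingers": -0.1},{"dp": [0,-0.035,0],"rotation": [0,0,0],"fingers": -0.1}]'

```text
t: 3.95
tool_pos: [0.4821, -0.0265, 0.0624]
ee_rot: [3.127, 0.302, 0.0]
contact_force: [1.2, -2.4, 2.1]
grip_width: 0.545
```

>>> apply_moves --series '[{"dp": [0,-0.007,0],"rotation": [0,0,0],"fingers": -0.1},{"dp": [0,-0.014,0],"rotation": [0,0,0],"fingers": -0.1},{"dp": [0,-0.018,0],"rotation": [0,0,0],"fingers": -0.1}]'

```text
t: 4.32
tool_pos: [0.4785, -0.0087, 0.0623]
ee_rot: [-3.127, -0.303, 0.0]
contact_force: [0.8, -3.0, 1.8]
grip_width: 0.548
```

>>> apply_moves --series '[{"dp": [0,-0.003,0],"rotation": [0,0,0],"fingers": -0.1},{"dp": [0,-0.006,0],"rotation": [0,0,0],"fingers": -0.1},{"dp": [0,-0.009,0],"rotation": [0,0,0],"fingers": -0.1}]'

```text
t: 4.7
tool_pos: [0.4769, -0.0002, 0.0622]
ee_rot: [-3.127, -0.302, 0.0]
contact_force: [0.9, -1.7, 0.9]
grip_width: 0.547
```

>>> apply_moves --series '[{"dp": [0,-0.003,0],"rotation": [0,0,0],"fingers": -0.1},{"dp": [0,-0.006,0],"rotation": [0,0,0],"fingers": -0.1},{"dp": [0,-0.009,0],"rotation": [0,0,0],"fingers": -0.1}]'

```text
t: 5.08
tool_pos: [0.4751, 0.0087, 0.0623]
ee_rot: [-3.127, -0.302, 0.0]
contact_force: [1.7, -3.2, 0.6]
grip_width: 0.547
```

>>> apply_moves --series '[{"dp": [0,-0.003,0],"rotation": [0,0,0],"fingers": -0.1},{"dp": [0,-0.006,0],"rotation": [0,0,0],"fingers": -0.1},{"dp": [0,-0.009,0],"rotation": [0,0,0],"fingers": -0.1}]'

```text
t: 5.45
tool_pos: [0.4734, 0.0175, 0.0622]
ee_rot: [-3.127, -0.302, 0.0]
contact_force: [0.2, -2.3, 0.4]
grip_width: 0.551
```

>>> apply_moves --series '[{"dp": [0,-0.003,0],"rotation": [0,0,0],"fingers": -0.1},{"dp": [0,-0.006,0],"rotation": [0,0,0],"fingers": -0.1},{"dp": [0,-0.009,0],"rotation": [0,0,0],"fingers": -0.1}]'

```text
t: 5.82
tool_pos: [0.4716, 0.0263, 0.0623]
ee_rot: [-3.127, -0.302, 0.0]
contact_force: [0.5, -3.2, 0.6]
grip_width: 0.553
```

>>> apply_moves --series '[{"dp": [0,-0.003,0],"rotation": [0,0,0],"fingers": -0.1},{"dp": [0,-0.006,0],"rotation": [0,0,0],"fingers": -0.1},{"dp": [0,-0.009,0],"rotation": [0,0,0],"fingers": -0.1}]'

```text
t: 6.2
tool_pos: [0.4699, 0.0352, 0.0622]
ee_rot: [-3.127, -0.302, 0.001]
contact_force: [0.7, -2.9, 1.2]
grip_width: 0.552
```

>>> apply_moves --series '[{"dp": [0,-0.003,0],"rotation": [0,0,0],"fingers": -0.1},{"dp": [0,-0.006,0],"rotation": [0,0,0],"fingers": -0.1},{"dp": [0,-0.009,0],"rotation": [0,0,0],"fingers": -0.1}]'

```text
t: 6.58
tool_pos: [0.4682, 0.044, 0.0623]
ee_rot: [-3.127, -0.302, 0.001]
contact_force: [-0.0, -1.8, 1.2]
grip_width: 0.548
```

>>> apply_moves --series '[{"dp": [0,-0.003,0],"rotation": [0,0,0],"fingers": -0.1},{"dp": [0,-0.006,0],"rotation": [0,0,0],"fingers": -0.1},{"dp": [0,-0.009,0],"rotation": [0,0,0],"fingers": -0.1}]'

```text
t: 6.95
tool_pos: [0.4664, 0.0528, 0.0623]
ee_rot: [-3.127, -0.302, 0.001]
contact_force: [-0.1, -2.8, 1.0]
grip_width: 0.548
```

>>> apply_moves --series '[{"dp": [0,-0.003,0],"rotation": [0,0,0],"fingers": -0.1},{"dp": [0,-0.006,0],"rotation": [0,0,0],"fingers": -0.1},{"dp": [0,-0.009,0],"rotation": [0,0,0],"fingers": -0.1}]'

```text
t: 7.32
tool_pos: [0.4647, 0.0617, 0.0623]
ee_rot: [-3.127, -0.302, 0.001]
contact_force: [-0.5, -2.4, 0.9]
grip_width: 0.548
```

>>> apply_moves --series '[{"dp": [0,-0.003,0],"rotation": [0,0,0],"fingers": -0.1},{"dp": [0,-0.006,0],"rotation": [0,0,0],"fingers": -0.1},{"dp": [0,-0.009,0],"rotation": [0,0,0],"fingers": -0.1}]'

```text
t: 7.7
tool_pos: [0.4629, 0.0705, 0.0622]
ee_rot: [-3.127, -0.302, 0.001]
contact_force: [-1.9, -3.1, 1.5]
grip_width: 0.55
```

>>> apply_moves --series '[{"dp": [0,-0.003,0],"rotation": [0,0,0],"fingers": -0.1},{"dp": [0,-0.006,0],"rotation": [0,0,0],"fingers": -0.1},{"dp": [0,-0.009,0],"rotation": [0,0,0],"fingers": -0.1}]'

```text
t: 8.07
tool_pos: [0.4613, 0.0793, 0.0622]
ee_rot: [-3.127, -0.302, 0.001]
contact_force: [-1.1, -3.3, 0.6]
grip_width: 0.552
```

>>> apply_moves --series '[{"dp": [0,-0.003,0],"rotation": [0,0,0],"fingers": -0.1},{"dp": [0,-0.006,0],"rotation": [0,0,0],"fingers": -0.1},{"dp": [0,-0.009,0],"rotation": [0,0,0],"fingers": -0.1}]'

```text
t: 8.45
tool_pos: [0.4595, 0.0882, 0.0622]
ee_rot: [-3.127, -0.302, 0.001]
contact_force: [-1.6, -3.2, 1.0]
grip_width: 0.55
```

>>> apply_moves --series '[{"dp": [0,-0.003,0],"rotation": [0,0,0],"fingers": -0.1},{"dp": [0,-0.006,0],"rotation": [0,0,0],"fingers": -0.1},{"dp": [0,-0.009,0],"rotation": [0,0,0],"fingers": -0.1}]'

```text
t: 8.82
tool_pos: [0.4578, 0.097, 0.0622]
ee_rot: [-3.127, -0.302, 0.0]
contact_force: [-1.4, -3.1, 0.3]
grip_width: 0.548
```

>>> apply_moves --series '[{"dp": [0,-0.003,0],"rotation": [0,0,0],"fingers": -0.1},{"dp": [0,-0.006,0],"rotation": [0,0,0],"fingers": -0.1},{"dp": [0,-0.009,0],"rotation": [0,0,0],"fingers": -0.1}]'

```text
t: 9.2
tool_pos: [0.4562, 0.1058, 0.0622]
ee_rot: [-3.127, -0.302, 0.0]
contact_force: [-1.9, -3.8, -1.0]
grip_width: 0.549
```

>>> apply_moves --series '[{"dp": [0,-0.003,0],"rotation": [0,0,0],"fingers": -0.1},{"dp": [0,-0.006,0],"rotation": [0,0,0],"fingers": -0.1},{"dp": [0,-0.009,0],"rotation": [0,0,0],"fingers": -0.1}]'

```text
t: 9.57
tool_pos: [0.4545, 0.1147, 0.0623]
ee_rot: [-3.127, -0.302, -0.0]
contact_force: [-1.7, -2.7, -1.2]
grip_width: 0.549
```

>>> apply_moves --series '[{"dp": [0,-0.003,0],"rotation": [0,0,0],"fingers": -0.1},{"dp": [0,-0.006,0],"rotation": [0,0,0],"fingers": -0.1},{"dp": [0,-0.009,0],"rotation": [0,0,0],"fingers": -0.1}]'

```text
t: 9.95
tool_pos: [0.4528, 0.1227, 0.0622]
ee_rot: [3.125, 0.304, -0.0]
contact_force: [-1.3, -7.4, -1.4]
grip_width: 0.549
```

The resistance jumped to about 7 N from about 3 N. I hold with 1 mm more to confirm it.

>>> apply_moves --series '[{"dp": [0,-0.001,0],"rotation": [0,0,0],"fingers": -0.1},{"dp": [0,-0.001,0],"rotation": [0,0,0],"fingers": -0.1},{"dp": [0,-0.001,0],"rotation": [0,0,0],"fingers": -0.1}]'

```text
t: 10.32
tool_pos: [0.4527, 0.1234, 0.0622]
ee_rot: [3.125, 0.303, -0.0]
contact_force: [-0.7, -7.9, -1.2]
grip_width: 0.551
```

>>> apply_moves --series '[{"dp": [0,0.01,0],"rotation": [0,0,0],"fingers": -0.1},{"dp": [0,0.02,0],"rotation": [0,0,0],"fingers": -0.1},{"dp": [0,0.03,0],"rotation": [0,0,0],"fingers": -0.1},{"dp": [0,0.042,0],"rotation": [0,0,0],"fingers": -0.1},{"dp": [0,0.054,0],"rotation": [0,0,0],"fingers": -0.1}]'

```text
t: 10.95
tool_pos: [0.4635, 0.0706, 0.0626]
ee_rot: [-3.127, -0.302, -0.002]
contact_force: [1.0, 1.6, 0.3]
grip_width: 0.553
```

>>> apply_moves --series '[{"dp": [0,0.012,0],"rotation": [0,0,0],"fingers": -0.1},{"dp": [0,0.024,0],"rotation": [0,0,0],"fingers": -0.1},{"dp": [0,0.034,0],"rotation": [0,0,0],"fingers": -0.1},{"dp": [0,0.039,0],"rotation": [0,0,0],"fingers": -0.1},{"dp": [0,0.032,0],"rotation": [0,0,0],"fingers": -0.1}]'

```text
t: 11.58
tool_pos: [0.4689, 0.0393, 0.0621]
ee_rot: [3.127, 0.301, -0.001]
contact_force: [0.0, 0.0, -0.1]
grip_width: 0.554
```

>>> apply_moves --series '[{"dp": [0,-0.002,-0.05],"rotation": [0,0,0],"fingers": -0.1},{"dp": [0,-0.002,-0.1],"rotation": [0,0,0],"fingers": -1},{"dp": [0,-0.002,-0.14],"rotation": [0,0,0],"fingers": -1},{"dp": [0,-0.002,-0.14],"rotation": [0,0,0],"fingers": -1}]'

```text
t: 12.08
tool_pos: [0.4707, 0.042, 0.2063]
ee_rot: [3.125, 0.304, 0.012]
contact_force: [0.6, 0.0, 0.1]
grip_width: 0.998
```

Run:
```python
from h import *; from rig import robot,imaging
import pickle
o=robot.get_obs(); f=imaging.grab_frame("wrist"); pickle.dump((o,f),open("w2.pkl","wb"))
print(o["t"],o["tool_pos"],o["ee_rot"],o["grip_width"],o["contact_force"])
cv2.imwrite("pics/w2.png",cv2.resize(f["image"][:,:,::-1],(784,588),interpolation=cv2.INTER_CUBIC))
```

```text
12.075 [0.47065333 0.0420325  0.2062862 ] [3.12456956 0.30381939 0.01169669] 0.9976639366105815 [0.63617474 0.00658236 0.13808916]
```

View pics/w2.png

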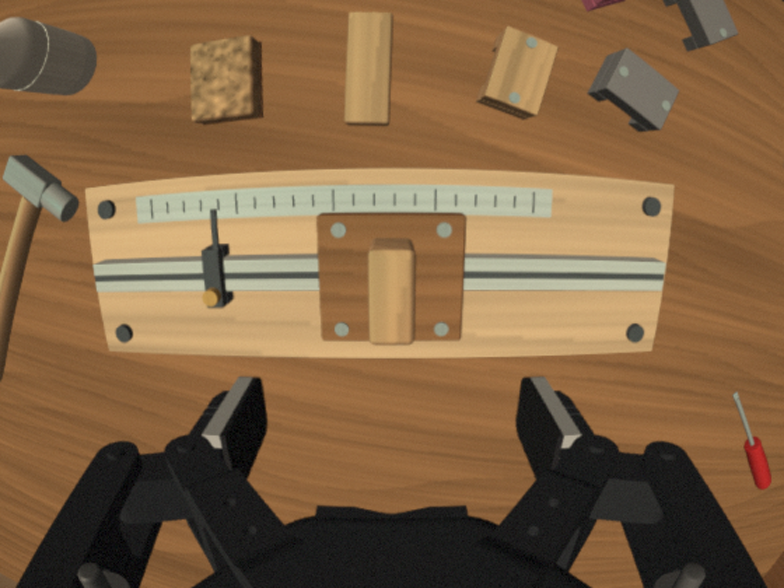

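Run:
```python
from h import *; import pickle
o,f=pickle.load(open("w2.pkl","rb")); p=lambda x,y,z:wat(f,o,x/1.4,y/1.4,z)
A=p(664,277,.035);B=p(95,277,.035);C=p(290,275,.035);d=(B-A)/np.linalg.norm(B-A)
print("rail",A,B,C,np.linalg.norm(B-A),"yaw",np.degrees(np.arctan2(d[1],d[0])),"C off",np.cross(d,C-A)[2])
for n,q in dict(nose=(318,275,.051),mk_near=(225,262,.045),mk_far=(204,268,.045),handle=(391.5,297,.096)).items():
    P=p(*q); print(n,P,"along",(P-A)@d,"off",np.cross(d,P-A)[2])
s=[p(*q,.036) for q in((531,43),(514,97))];print("screws",s,"mid",(s[0]+s[1])/2,"yaw x",np.degrees(np.arctan2(*(s[0]-s[1])[1::-1])))
print("stop corners",[p(*q,.036).round(4) for q in((508,27),(557,46),(533,110),(480,97))])
```

```text
rail [ 0.5093105  -0.17528442  0.035     ] [0.41968576 0.28431302 0.035     ] [0.4521837  0.11435548 0.035     ] 0.46825463032489034 yaw 101.03459758385156 C off 0.000633053785275603
nose [0.46054543 0.0922283  0.051     ] along 0.2719006079960928 off -0.0033388972122093755
mk_near [0.45579232 0.16164283 0.045     ] along 0.3409415380339896 off -0.011959730746698767
mk_far [0.44842495 0.17771481 0.045     ] along 0.358126499239146 off -0.007804766670742556
handle [0.46833694 0.04280336 0.096     ] along 0.22189813427105437 off -0.0015263412052470907
screws [array([ 0.65107975, -0.02073243,  0.036     ]), array([ 0.60818743, -0.01602906,  0.036     ])] mid [ 0.62963359 -0.01838075  0.036     ] yaw x -6.257779986988291
stop corners [array([ 0.6581, -0.0024,  0.036 ]), array([ 0.655, -0.04 ,  0.036]), array([ 0.6028, -0.0313,  0.036 ]), array([0.6019, 0.0074, 0.036 ])]
```

The picture shows the carriage about 70 mm clear of the marker, with the nose at x 318 and the marker face at about 225. The stop's screws are at (531,43) and (514,97). Next I grasp the stop across its legs.

```bash
python3 go.py 0.63 -0.0183 0.13 -6.26
```

```text
t 12.125 pos [0.4692 0.0422 0.2036] F [-0.33  0.62 -0.66] w 0.9956836729268719
dp [0.146  0.0902 0.0742] rot [ 0.0029 -0.0014 -1.2678]
```

>>> apply_moves --series '[{"dp": [0.02,0.013,0],"rotation": [0,0,-0.18],"fingers": -1},{"dp": [0.042,0.026,0],"rotation": [0,0,-0.36],"fingers": -1},{"dp": [0.063,0.039,0],"rotation": [0,0,-0.54],"fingers": -1},{"dp": [0.084,0.052,0],"rotation": [0,0,-0.72],"fingers": -1},{"dp": [0.104,0.064,0],"rotation": [0,0,-0.9],"fingers": -1}]'

```text
t: 12.75
tool_pos: [0.5823, -0.0009, 0.1993]
ee_rot: [-2.676, -1.639, 0.007]
contact_force: [-0.2, -0.5, 0.2]
grip_width: 1.001
```

```bash
python3 go.py 0.63 -0.0183 0.13 -6.26
```

```text
t 12.75 pos [ 0.5823 -0.0009  0.1993] F [-0.24 -0.47  0.2 ] w 1.000965723125901
dp [0.0063 0.0508 0.069 ] rot [-0.0052  0.001  -0.3624]
```

>>> apply_moves --series '[{"dp": [0.003,0.025,0.02],"rotation": [0,0,-0.18],"fingers": -1},{"dp": [0.006,0.05,0.05],"rotation": [0,0,-0.366],"fingers": -1},{"dp": [0.006,0.05,0.069],"rotation": [0,0,-0.366],"fingers": -1},{"dp": [0.006,0.05,0.069],"rotation": [0,0,-0.366],"fingers": -1}]'

```text
t: 13.25
tool_pos: [0.6272, -0.0179, 0.1292]
ee_rot: [-2.339, -2.087, 0.008]
contact_force: [0.0, -0.2, -0.5]
grip_width: 1.0
```

```bash
python3 go.py 0.63 -0.0183 0.013 -6.26
python3 - <<'E'
from h import *; from rig import robot,imaging
import pickle
o=robot.get_obs(); f=imaging.grab_frame("wrist"); pickle.dump((o,f),open("w3.pkl","wb"))
cv2.imwrite("pics/w3.png",cv2.resize(f["image"][:,:,::-1],(784,588),interpolation=cv2.INTER_CUBIC))
E
```

```text
t 13.25 pos [ 0.6272 -0.0179  0.1292] F [ 0.   -0.21 -0.49] w 0.9996788998081447
dp [-0.0002  0.0037  0.1162] rot [-0.0082 -0.0006 -0.0044]
```

View pics/w3.png

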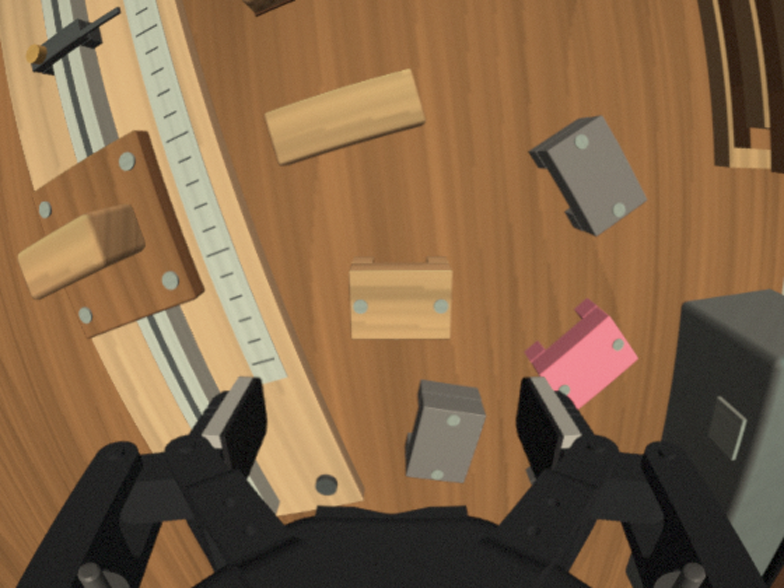

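Run:
```python
from h import *; import pickle
o,f=pickle.load(open("w3.pkl","rb")); p=lambda x,y,z:wat(f,o,x/1.4,y/1.4,z)
print(p(401,304,.036),p(400.5,306,.036)); a,b=p(359,306.5,.036),p(442,306,.036); print((a+b)/2,np.degrees(np.arctan2(*(b-a)[1::-1])),np.linalg.norm(p(351,270,.036)-p(452,270,.036)))
```

```text
[ 0.63117481 -0.01778707  0.036     ] [ 0.63078041 -0.01890237  0.036     ]
[ 0.63078515 -0.01906227  0.036     ] -5.998139167582108 0.054165956509713266
```

>>> apply_moves --series '[{"dp": [0.001,0.004,0.045],"rotation": [0,0,0],"fingers": -1},{"dp": [0.001,0.004,0.09],"rotation": [0,0,0],"fingers": -1},{"dp": [0.001,0.004,0.121],"rotation": [0,0,0],"fingers": -1},{"dp": [0.001,0.004,0.121],"rotation": [0,0,0],"fingers": -1},{"dp": [0.001,0.004,0.121],"rotation": [0,0,0],"fingers": 0}]' --force 40

```text
t: 13.92
tool_pos: [0.6357, -0.0182, 0.0148]
ee_rot: [2.34, 2.091, 0.003]
contact_force: [-0.1, 0.0, -0.4]
grip_width: 0.813
```

>>> apply_moves --series '[{"dp": [0,0,0],"rotation": [0,0,0],"fingers": 0.5},{"dp": [0,0,0],"rotation": [0,0,0],"fingers": 0.5},{"dp": [0,0,0],"rotation": [0,0,0],"fingers": 0.5}]'

```text
t: 14.3
tool_pos: [0.6363, -0.0184, 0.0155]
ee_rot: [2.34, 2.091, 0.004]
contact_force: [-1.2, 0.5, 6.4]
grip_width: 0.649
```

>>> apply_moves --series '[{"dp": [0,0,-0.02],"rotation": [0,0,0],"fingers": 0.5},{"dp": [0,0,-0.055],"rotation": [0,0,0],"fingers": 0.5},{"dp": [0,0,-0.09],"rotation": [0,0,0],"fingers": 0.5},{"dp": [0,0,-0.1],"rotation": [0,0,0],"fingers": 0.5},{"dp": [0,0,-0.1],"rotation": [0,0,0],"fingers": 0.5}]'

```text
t: 14.92
tool_pos: [0.6345, -0.0182, 0.1131]
ee_rot: [2.342, 2.093, 0.001]
contact_force: [-0.3, 0.2, -2.1]
grip_width: 0.644
```

```bash
python3 go.py 0.4505 0.126 0.11 11.03
```

```text
t 14.925 pos [ 0.6345 -0.0182  0.1131] F [-0.26  0.21 -2.06] w 0.6443212588116248
dp [ 0.1228 -0.199   0.0028] rot [ 1.400e-03  3.000e-04 -3.046e-01]
```

>>> apply_moves --series '[{"dp": [0.02,-0.032,0],"rotation": [0,0,-0.06],"fingers": 0.5},{"dp": [0.047,-0.077,0],"rotation": [0,0,-0.15],"fingers": 0.5},{"dp": [0.075,-0.122,0],"rotation": [0,0,-0.25],"fingers": 0.5},{"dp": [0.103,-0.167,0],"rotation": [0,0,-0.3046],"fingers": 0.5},{"dp": [0.1228,-0.199,0],"rotation": [0,0,-0.3046],"fingers": 0.5}]'

```text
t: 15.55
tool_pos: [0.4575, 0.1271, 0.1184]
ee_rot: [1.983, 2.414, 0.022]
contact_force: [8.6, -0.6, 12.7]
grip_width: 0.647
```

>>> apply_moves --series '[{"dp": [0,0,0.002],"rotation": [0,0,0],"fingers": 0.5},{"dp": [0,0,0.002],"rotation": [0,0,0],"fingers": 0.5}]'

```text
t: 15.8
tool_pos: [0.4489, 0.1263, 0.1087]
ee_rot: [-1.996, -2.422, 0.003]
contact_force: [-0.3, 1.6, -0.7]
grip_width: 0.644
```

```bash
python3 go.py 0.4505 0.126 0.11 11.03
python3 - <<'E'
from h import *; from rig import robot,imaging
import pickle
o=robot.get_obs(); f=imaging.grab_frame("wrist"); pickle.dump((o,f),open("w4.pkl","wb"))
cv2.imwrite("pics/w4.png",cv2.resize(f["image"][:,:,::-1],(784,588),interpolation=cv2.INTER_CUBIC))
E
```

```text
t 15.8 pos [0.4489 0.1263 0.1087] F [-0.3   1.55 -0.67] w 0.6442903989850444
dp [-0.0006  0.0015 -0.0013] rot [-0.0033 -0.0013 -0.0002]
```

View pics/w4.png

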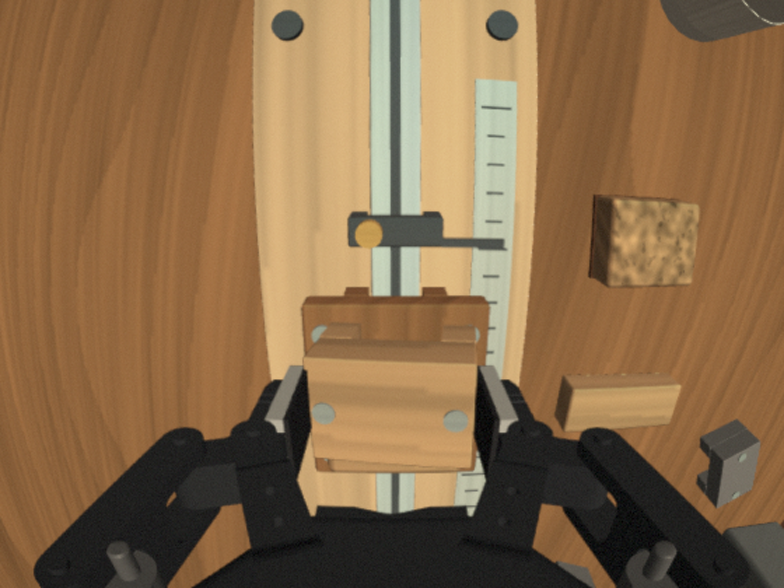

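Run:
```python
from h import *; import pickle
o,f=pickle.load(open("w4.pkl","rb")); p=lambda x,y,z:wat(f,o,x/1.4,y/1.4,z)
A=np.array([.5093105,-.17528442,.035]);d=np.array([-.19141,.98151,0])
for n,q in dict(rail1=(395,60,.035),rail2=(396,270,.035),nose=(395,298,.051),deckL=(304,305,.051),deckR=(489,302,.051),nose_bot=(395,297,.035),mk_near=(395,247,.045),mk_far=(395,215,.045),mk_L=(349,230,.045),mk_R=(442,230,.045),scrL=(322,413,.1295),scrR=(456,421,.1295),tl=(308,345,.1295),tr=(477,356,.1295),bl=(318,460,.1295),br=(474,469,.1295)).items():
    P=p(*q); print(n,P.round(4),"along %.4f off %.4f"%((P-A)@d,-np.cross(d,P-A)[2]))
P=o["tool_pos"]; print("tcp along %.4f off %.4f"%((P-A)@d,-np.cross(d,P-A)[2]))
```

```text
rail1 [0.426  0.2507 0.035 ] along 0.4340 off -0.0002
rail2 [0.4461 0.151  0.035 ] along 0.3323 off 0.0004
nose [0.4473 0.1417 0.051 ] along 0.3230 off -0.0002
deckL [0.406  0.1301 0.051 ] along 0.3195 off -0.0429
deckR [0.4911 0.1483 0.051 ] along 0.3211 off 0.0441
nose_bot [0.4483 0.1373 0.035 ] along 0.3185 off -0.0001
mk_near [0.4429 0.1641 0.045 ] along 0.3458 off -0.0002
mk_far [0.4401 0.1787 0.045 ] along 0.3607 off -0.0002
mk_L [0.4207 0.1679 0.045 ] along 0.3538 off -0.0213
mk_R [0.4626 0.1761 0.045 ] along 0.3539 off 0.0214
scrL [0.4269 0.1242 0.1295] along 0.3097 off -0.0236
scrR [0.4691 0.1294 0.1295] along 0.3068 off 0.0189
tl [0.4197 0.1467 0.1295] along 0.3332 off -0.0263
tr [0.4696 0.1529 0.1295] along 0.3297 off 0.0238
bl [0.4278 0.1049 0.1295] along 0.2906 off -0.0263
br [0.4805 0.1111 0.1295] along 0.2866 off 0.0265
tcp along 0.3076 off -0.0016
```

The carriage is not where I left it. Its deck edge now shows at (395,298), only about 23 mm from the marker face at (395,247). It must have been brushed along during the carry. The marker still reads the same against the scale and along the rail, so I will push the carriage back, using the held block's rear face against the handle. The block's underside stays at about 65 mm, above both deck and marker.

>>> apply_moves --series '[{"dp": [0.008,0.001,0],"rotation": [0,0,0],"fingers": 0.5},{"dp": [0.008,0.001,0.015],"rotation": [0,0,0],"fingers": 0.5},{"dp": [0.008,0.001,0.028],"rotation": [0,0,0],"fingers": 0.5},{"dp": [0.008,0.001,0.028],"rotation": [0,0,0],"fingers": 0.5}]'

```text
t: 16.35
tool_pos: [0.4481, 0.1338, 0.08]
ee_rot: [-1.996, -2.422, 0.005]
contact_force: [-0.8, 0.8, -0.9]
grip_width: 0.646
```

>>> apply_moves --series '[{"dp": [-0.01,0,0],"rotation": [0,0,0],"fingers": 0.5},{"dp": [-0.02,0,0],"rotation": [0,0,0],"fingers": 0.5},{"dp": [-0.03,0,0],"rotation": [0,0,0],"fingers": 0.5}]'

```text
t: 16.73
tool_pos: [0.4556, 0.104, 0.0825]
ee_rot: [-1.998, -2.424, -0.001]
contact_force: [0.1, 2.7, -3.0]
grip_width: 0.646
```

Contact force is about 2.5 N, which fits the carriage drag. I continue to a total of 60 mm, then back off and lift.

>>> apply_moves --series '[{"dp": [-0.01,0,0],"rotation": [0,0,0],"fingers": 0.5},{"dp": [-0.02,0,0],"rotation": [0,0,0],"fingers": 0.5},{"dp": [-0.027,0,0],"rotation": [0,0,0],"fingers": 0.5},{"dp": [-0.031,0,0],"rotation": [0,0,0],"fingers": 0.5},{"dp": [-0.031,0,0],"rotation": [0,0,0],"fingers": 0.5}]'

```text
t: 17.35
tool_pos: [0.4618, 0.0737, 0.0826]
ee_rot: [1.997, 2.424, -0.0]
contact_force: [-0.1, -0.3, -1.7]
grip_width: 0.646
```

>>> apply_moves --series '[{"dp": [0.01,0,0],"rotation": [0,0,0],"fingers": 0.5},{"dp": [0.022,0,0],"rotation": [0,0,0],"fingers": 0.5},{"dp": [0.022,0,-0.02],"rotation": [0,0,0],"fingers": 0.5},{"dp": [0.022,0,-0.04],"rotation": [0,0,0],"fingers": 0.5},{"dp": [0.022,0,-0.04],"rotation": [0,0,0],"fingers": 0.5}]'

```text
t: 17.98
tool_pos: [0.4584, 0.0967, 0.124]
ee_rot: [1.994, 2.423, 0.004]
contact_force: [0.7, -0.2, -1.2]
grip_width: 0.647
```

```bash
python3 go.py 0.4505 0.126 0.11 11.03
python3 - <<'E'
from h import *; from rig import robot,imaging
import pickle
o=robot.get_obs(); f=imaging.grab_frame("wrist"); g=imaging.grab_frame("top"); pickle.dump((o,f,g),open("w5.pkl","wb"))
i=g["image"][95:285,145:365,::-1]
cv2.imwrite("pics/w5.png",np.hstack([cv2.resize(f["image"][:,:,::-1],(448,336)),cv2.resize(i,(352,336))]))
E
```

```text
t 17.975 pos [0.4584 0.0967 0.124 ] F [ 0.75 -0.21 -1.21] w 0.6470436486468827
dp [ 0.0303 -0.0022  0.0139] rot [0.0042 0.0009 0.0014]
```

View pics/w5.png

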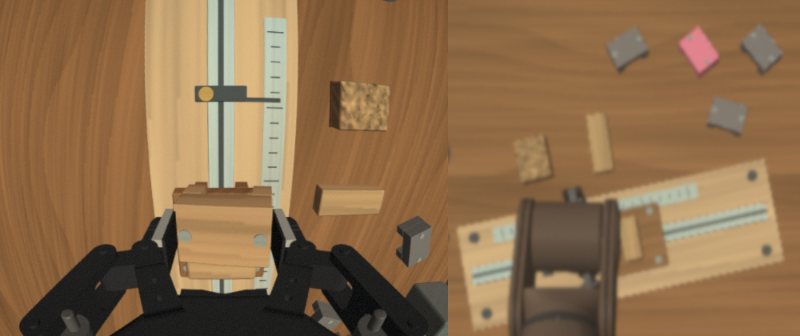

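Run:
```python
from h import *; import pickle
o,f,g=pickle.load(open("w5.pkl","rb")); p=lambda x,y,z:wat(f,o,x/.8,y/.8,z)
A=np.array([.5093105,-.17528442,.035]);d=np.array([-.19141,.98151,0])
q=lambda n,P:print(n,P.round(4),"along %.4f off %.4f"%((P-A)@d,-np.cross(d,P-A)[2]))
for n,a in dict(nose=(220,188,.051),nose2=(265,189,.051),mk_near=(222,102,.045),mk_far=(222,86,.045),rail=(221,160,.035),scrL=(191,237,.1445),scrR=(260,239,.1445)).items(): q(n,p(*a))
q("handle top",at(g,145+183/1.6,95+234/1.768,.096))
q("deckrear",at(g,145+211/1.6,95+236/1.768,.051))
im=f["image"][:,:,::-1]; cv2.imwrite("pics/w5b.png",cv2.resize(im[80:300,170:390],(792,600) and (600,600),interpolation=cv2.INTER_CUBIC))
```

```text
nose [0.4566 0.0901 0.051 ] along 0.2706 off -0.0009
nose2 [0.4966 0.0968 0.051 ] along 0.2694 off 0.0396
mk_near [0.444  0.1641 0.045 ] along 0.3456 off 0.0009
mk_far [0.4414 0.1775 0.045 ] along 0.3593 off 0.0009
rail [0.4534 0.1113 0.035 ] along 0.2920 off -0.0000
scrL [0.4402 0.0947 0.1445] along 0.2782 off -0.0162
scrR [0.478  0.1006 0.1445] along 0.2767 off 0.0221
handle top [0.4742 0.0338 0.096 ] along 0.2119 off 0.0055
deckrear [ 0.4736 -0.008   0.051 ] along 0.1710 off -0.0030
```

View pics/w5b.png

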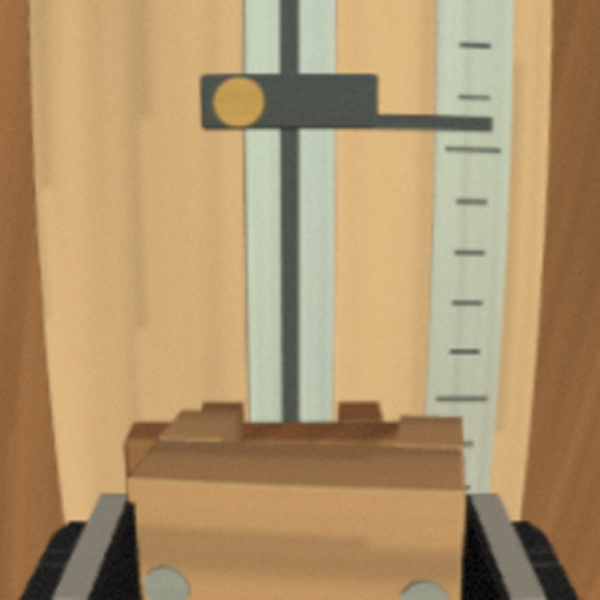

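The picture shows the carriage back about 73 mm clear of the marker, the marker unmoved, and the block squarely held. Next I move over the gap.

>>> apply_moves --series '[{"dp": [0.01,-0.001,0],"rotation": [0,0,0],"fingers": 0.5},{"dp": [0.022,-0.002,0],"rotation": [0,0,0],"fingers": 0.5},{"dp": [0.031,-0.002,0.01],"rotation": [0,0,0],"fingers": 0.5},{"dp": [0.031,-0.002,0.03],"rotation": [0,0,0],"fingers": 0.5},{"dp": [0.031,-0.002,0.03],"rotation": [0,0,0],"fingers": 0.5}]'

```text
t: 18.7
tool_pos: [0.4472, 0.1263, 0.09]
ee_rot: [-1.994, -2.422, 0.006]
contact_force: [0.6, -0.1, -1.6]
grip_width: 0.642
```

```bash
python3 go.py 0.4505 0.1265 0.035 11.03
```

```text
t 18.7 pos [0.4472 0.1263 0.09  ] F [ 0.62 -0.12 -1.6 ] w 0.6421937622035546
dp [-0.0005  0.0035  0.055 ] rot [-0.0052 -0.0007  0.0008]
```

>>> apply_moves --series '[{"dp": [0,0.0015,0.01],"rotation": [0,0,0],"fingers": 0.5},{"dp": [0,0.0025,0.02],"rotation": [0,0,0],"fingers": 0.5},{"dp": [0,0.0025,0.025],"rotation": [0,0,0],"fingers": 0.5},{"dp": [0,0.0025,0.025],"rotation": [0,0,0],"fingers": 0.5},{"dp": [0,0.0025,0.025],"rotation": [0,0,0],"fingers": 0.5}]'

```text
t: 19.32
tool_pos: [0.452, 0.1264, 0.0676]
ee_rot: [1.997, 2.424, 0.001]
contact_force: [0.5, -0.4, -1.7]
grip_width: 0.645
```

```bash
python3 go.py 0.4505 0.1265 0.035 11.03;python3 - <<'E'
from h import *; from rig import robot,imaging
import pickle
o=robot.get_obs(); f=imaging.grab_frame("wrist"); pickle.dump((o,f),open("w6.pkl","wb"))
im=f["image"][:,:,::-1]; cv2.imwrite("pics/w6.png",cv2.resize(im[130:370,160:400],(600,600),interpolation=cv2.INTER_CUBIC))
E
```

```text
t 19.325 pos [0.452  0.1264 0.0676] F [ 0.54 -0.39 -1.7 ] w 0.6454939622110135
dp [ 0.0004 -0.0015  0.0326] rot [ 0.0005  0.0001 -0.    ]
```

View pics/w6.png

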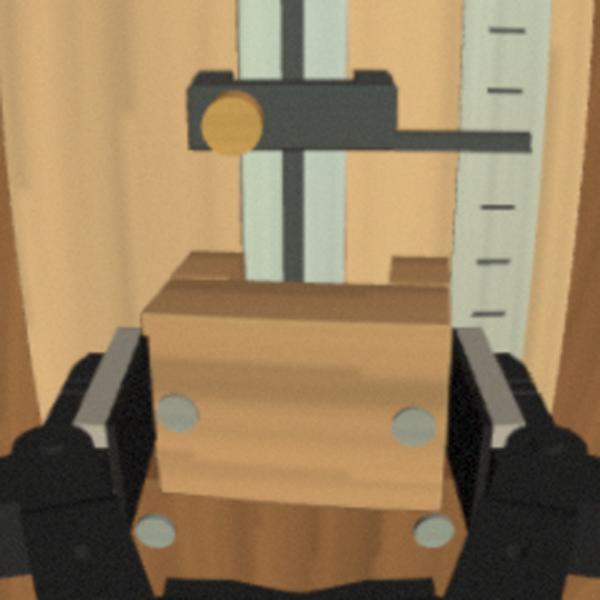

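The picture shows the leg inner edges at x 244 and 390 and the rail at 243–346. The block has rolled slightly in the grip, so its lower end sits about 4–5 mm to the right of the rail. I shift it left by 4 mm and then lower.

>>> apply_moves --series '[{"dp": [0,-0.002,0],"rotation": [0,0,0],"fingers": 0.5},{"dp": [0,-0.004,0],"rotation": [0,0,0],"fingers": 0.5},{"dp": [0,-0.004,0.005],"rotation": [0,0,0],"fingers": 0.5},{"dp": [0,-0.004,0.01],"rotation": [0,0,0],"fingers": 0.5},{"dp": [0,-0.004,0.014],"rotation": [0,0,0],"fingers": 0.5}]'

```text
t: 20.0
tool_pos: [0.4476, 0.1256, 0.0527]
ee_rot: [-1.997, -2.424, 0.001]
contact_force: [0.4, -0.9, -2.1]
grip_width: 0.642
```

>>> apply_moves --series '[{"dp": [0,0,0.003],"rotation": [0,0,0],"fingers": 0.5},{"dp": [0,0,0.006],"rotation": [0,0,0],"fingers": 0.5}]'

```text
t: 20.25
tool_pos: [0.4478, 0.1256, 0.0471]
ee_rot: [-1.998, -2.425, 0.0]
contact_force: [0.4, -0.2, -0.4]
grip_width: 0.647
```

>>> apply_moves --series '[{"dp": [0,0,0.003],"rotation": [0,0,0],"fingers": 0.5},{"dp": [0,0,0.005],"rotation": [0,0,0],"fingers": 0.5}]'

```text
t: 20.5
tool_pos: [0.4478, 0.1256, 0.0421]
ee_rot: [-1.997, -2.425, 0.0]
contact_force: [-0.0, -0.2, -1.4]
grip_width: 0.643
```

```bash
python3 go.py 0.4505 0.1265 0.035 11.03
```

```text
t 20.5 pos [0.4478 0.1256 0.0421] F [-0.02 -0.16 -1.44] w 0.6429823965581251
dp [0.0004 0.0028 0.0071] rot [-0.0001 -0.      0.0001]
```

No contact yet, so the legs are entering beside the rail. I continue.

>>> apply_moves --series '[{"dp": [0,0,0.0025],"rotation": [0,0,0],"fingers": 0.5},{"dp": [0,0,0.005],"rotation": [0,0,0],"fingers": 0.5}]'

```text
t: 20.75
tool_pos: [0.4483, 0.1255, 0.0403]
ee_rot: [-1.995, -2.424, 0.004]
contact_force: [-11.3, -2.3, 29.7]
grip_width: 0.646
```

>>> apply_moves --series '[{"dp": [0,0,-0.003],"rotation": [0,0,0],"fingers": 0.5},{"dp": [0,0,-0.003],"rotation": [0,0,0],"fingers": 0.5}]'

```text
t: 21.0
tool_pos: [0.4486, 0.1256, 0.041]
ee_rot: [1.997, 2.424, 0.002]
contact_force: [-0.3, -0.5, 3.8]
grip_width: 0.642
```

Run:
```python
from h import *; from rig import robot,imaging
import pickle
o=robot.get_obs(); f=imaging.grab_frame("wrist"); s=imaging.grab_frame("side");pickle.dump((o,f,s),open("w7.pkl","wb"))
K=np.array(s["mtx"]);T=np.linalg.inv(np.array(s["world_from_camera"]))
P=T@np.array([.4505,.126,.037,1]);u=K[0,2]+K[0,0]*P[0]/-P[2];v=K[1,2]-K[1,1]*P[1]/-P[2];print(u,v)
im=f["image"][:,:,::-1]; u,v=int(u),int(v)
c=s["image"][max(0,v-40):v+40,max(0,u-27):u+27,::-1]
cv2.imwrite("pics/w7.png",np.hstack([cv2.resize(im[160:360,180:380],(480,600),interpolation=cv2.INTER_CUBIC),cv2.resize(c,(320,600),interpolation=cv2.INTER_CUBIC)]))
```

```text
231.94225335838794 209.82831963700167
```

View pics/w7.png

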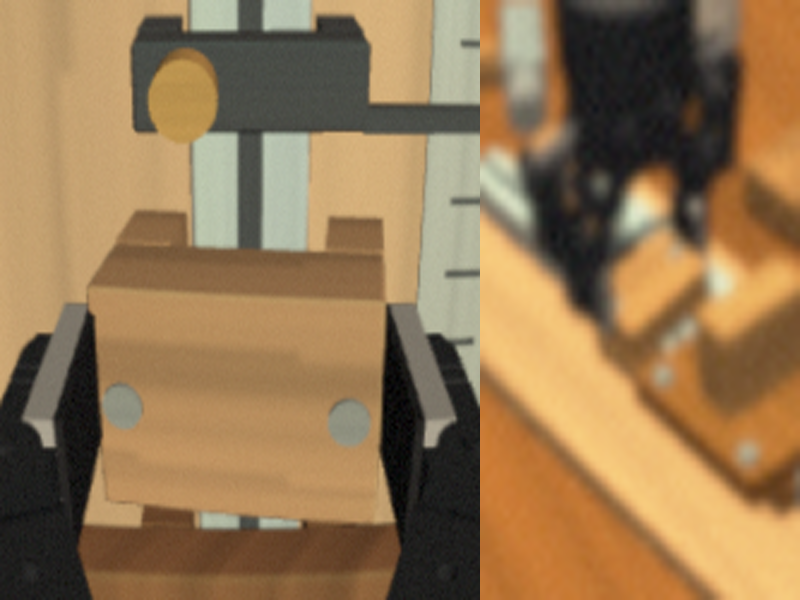

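The slot's inner edges (187–327) enclose the rail (193–310), so the legs straddle it and the rolled block's roof is what touched. I release it gently so it settles.

>>> apply_moves --series '[{"dp": [0,0,0],"rotation": [0,0,0],"fingers": -0.4},{"dp": [0,0,0],"rotation": [0,0,0],"fingers": -0.6},{"dp": [0,0,0],"rotation": [0,0,0],"fingers": -0.8},{"dp": [0,0,0],"rotation": [0,0,0],"fingers": -0.8}]'

```text
t: 21.6
tool_pos: [0.4476, 0.1256, 0.0401]
ee_rot: [-1.997, -2.424, 0.0]
contact_force: [-0.3, 0.4, 0.1]
grip_width: 0.9
```

>>> apply_moves --series '[{"dp": [0,0,-0.015],"rotation": [0,0,0],"fingers": -0.9},{"dp": [0,0,-0.05],"rotation": [0,0,0],"fingers": -1},{"dp": [0,0,-0.09],"rotation": [0,0,0],"fingers": -1},{"dp": [0,0,-0.11],"rotation": [0,0,0],"fingers": -1},{"dp": [0,0,-0.11],"rotation": [0,0,0],"fingers": -1}]'

```text
t: 22.22
tool_pos: [0.4495, 0.1257, 0.1533]
ee_rot: [1.995, 2.421, 0.006]
contact_force: [-1.1, 0.4, -0.7]
grip_width: 0.998
```

Run:
```python
from h import *; from rig import robot,imaging
import pickle
o=robot.get_obs(); f=imaging.grab_frame("wrist"); pickle.dump((o,f),open("w8.pkl","wb"))
print(o["tool_pos"],o["contact_force"])
cv2.imwrite("pics/w8.png",cv2.resize(f["image"][100:360,140:420,::-1],(756,600) if 0 else (700,600) and (646,600),interpolation=cv2.INTER_CUBIC))
```

```text
[0.44949319 0.12573342 0.15329441] [-1.11984917  0.44638287 -0.7472779 ]
```

View pics/w8.png

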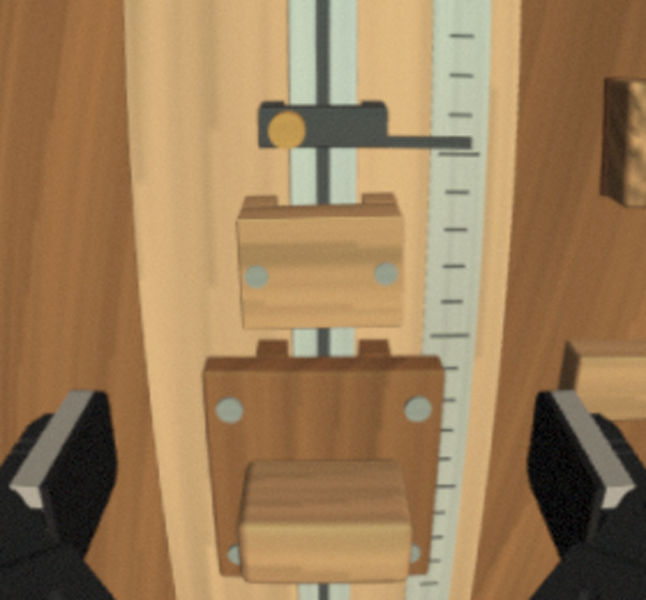

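Run:
```python
from h import *; import pickle
o,f=pickle.load(open("w8.pkl","rb")); p=lambda x,y,z:wat(f,o,140+x/2.3077,100+y/2.3077,z)
A=np.array([.5093105,-.17528442,.035]);d=np.array([-.19141,.98151,0])
for n,a in dict(tl=(237,222,.055),tr=(404,213,.055),bl=(243,327,.055),br=(401,327,.055),sL=(257,276,.055),sR=(386,273,.055),legL=(260,197,.019),legR=(379,195,.019),nose=(323,357,.051),nL=(204,360,.051),nR=(444,357,.051),mk=(322,149,.045),mkfar=(322,106,.045),rail=(323,340,.035)).items():
    P=p(*a); print(n,"along %.4f off %.4f"%((P-A)@d,-np.cross(d,P-A)[2]))
for z in(.051,.055,.061):
  print(z,np.linalg.norm(p(237,222,z)-p(404,213,z)),np.linalg.norm(p(243,327,z)-p(401,327,z)),np.linalg.norm(p(257,276,z)-p(386,273,z)))
```

```text
tl along 0.3228 off -0.0289
tr along 0.3258 off 0.0267
bl along 0.2850 off -0.0281
br along 0.2848 off 0.0271
sL along 0.3038 off -0.0226
sR along 0.3048 off 0.0212
legL along 0.3231 off -0.0238
legR along 0.3238 off 0.0213
nose along 0.2716 off -0.0001
nL along 0.2702 off -0.0433
nR along 0.2711 off 0.0438
mk along 0.3456 off -0.0005
mkfar along 0.3602 off -0.0005
rail along 0.2713 off -0.0000
0.051 0.056559908502578575 0.056061296324708916 0.044582821905310405
0.055 0.05563634276123934 0.055145872412765896 0.04385482979828472
0.061 0.05425099414923049 0.05377273654485143 0.042762841637746164
```

The final view shows the block flat over the rail. Read at a top height of 55 mm, its width is 55.6 mm and its screws are 44 mm apart, which fits full seating. It sits 0.8 mm off the rail's middle and about 41 mm before the marker face, and the carriage gap is about 73 mm.

```bash
python3 -c "
from rig import job
print(job.job_done())"
```

```text
the job is handed in; nothing more can be done
None
```

The job is handed in. The stop block is over the rail between carriage and marker, and the gripper is clear of everything. No verdict was reported.

- **Tight spot:** I pushed the carriage by its handle until the resistance rose from about 3 N to 7–8 N, held it there briefly, and went no further. The bind itself took roughly 5 N of that.
- **Draw-back:** The carriage was drawn back to about 70 mm from the marker, which completed that step.
- **Unplanned carriage move:** While I was carrying the stop, the carriage slid about 49 mm forward, to about 23 mm from the marker. I don't know exactly what touched it. I pushed it back using the held block against the handle. As far as the pictures show, the marker did not move; its readings agree to 3–4 mm between views.
- **Seating:** The block had rolled slightly in the grip, so the first lowering pressed on the rail with about 30 N. I backed off about 1 mm and released it so it could settle flat.

| Last wrist-camera check | Measured | Required |
|---|---|---|
| Gap, carriage to marker | about 73 mm | 50–95 mm |
| Stop centre before the marker face | about 41 mm | 19–76 mm |
| Stop off the rail's middle | about 1 mm | within 8 mm |
| Stop yaw relative to the rail | about 1–3° | within about 14° |

The block's apparent size at the seated height (55.6 mm wide, screws 44 mm apart) fits it being fully down and upright. I did not measure its height or tilt directly.

I saw none of the bystanders displaced, but I did not measure each one at the end. I viewed 10 or 11 pictures, at or one past the budget of 10.

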